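Put the solder tube away in the bench block

ROBOT

A 7-joint arm with a two-finger parallel gripper is mounted at the origin on the work surface. World frame = base frame: x ahead of the robot, y to its left, z up, the work surface at z = 0. Lengths are in m, angles in rad, forces in N, time in s.
With the tool pointing down it reaches from about 0.35 to 0.775 m from the base axis. Payload 3.1 kg.
Tool frame: the origin (TCP) lies between the finger pads; the fingertips stand 22 mm ahead of it and the grasp point (between the pads) lies 3 mm ahead of it; z points along the fingers, y is the line along which they close (so a half turn about z gives the same grasp; the last joint's range is limited). The gripper opens to 85 mm and grips with 20 to 120 N. Pads are 22 mm wide; open, the fingers measure 114 mm over their backs; the gripper's body (76 mm by 85 mm) begins 54 mm behind the grasp point. The pads swing forward as they close: fully open they stand 13 mm farther back than shut.
Start: joints at [-1.364, 0.311, 0.014, 1.512, -0.004, 1.319, -0.027], TCP at [0.135, 0.533, 0.253] pointing down, gripper open.
Joint ranges: [-2.7, 2.7], [-0.3, 1.91], [-1.27, 1.3], [0.12, 2.57], [-1.44, 4.58], [0.2, 2.03], [-3.05, 3.05]. Speed limits (rad/s): [2.79, 2.79, 3.14, 3.14, 3.14, 3.14, 3.14].

INTERFACE

Orientations are given as a unit quaternion [x, y, z, w].
In Python, from rig import manip, imaging gives the robot as it stands.
- The arm moves only by the shell command python3 -m inch 'ROWS' [FORCE]. ROWS is JSON, a list of rows, each an object of numbers: "jaw": the opening, from 0 (shut) to 1 (fully open); "tx", "ty", "tz": the shift along the tool's x, y, z in units of 25 mm (1.0 is 25 mm); "roll": the turn about the tool's z in units of 5 degrees (1.0 is 5 degrees). A call has 1 to 5 rows; each row is the pose to reach, as a shift and turn from the pose commanded when the call began, along the tool's axes at that moment; what a row does not reach only later rows make up. A row lasts 1/10 s, in which the tool goes at most 50 mm and 8.59 degrees, less where a joint would pass 70% of its speed; a pose out of reach is approached as far as the arm can. A call with a gripper value outside its range is refused whole. The fingers move at their own pace and stop on an object; FORCE is the grip in N (left out, the last holds). Time passes only in rows, so rows that repeat a pose let the fingers close. It gives the time, the measured TCP pose, the force, the opening and the grip force at its end, in the units of the state.
- manip.get_state(): the state, without advancing time (a new reading comes with each control period).
- imaging.get_image(name): name is "side" or "top" or "wrist"; returns a dict with "color" (420x560x3 uint8, red, green, blue), "K" (3x3 intrinsics, pixels), "D" ([k1, k2, p1, p2, k3] as OpenCV has them; the pictures are not rectified), "extrinsics" (4x4, takes a point from world to camera coordinates); the wrist camera has in their place "hand_eye" (4x4, takes a point from camera to tool coordinates, whose origin is the TCP and whose axes are the flange's). Camera axes: x right, y down, z forward; pixel columns grow to the right and rows downward; lengths in m; the calibration is good to about 2 mm. A picture is of the moment at which its call begins: read the wrist's pose just before it. There is no depth.
- manip.job_done(): hands the job in; it is judged then, once.
The state is a dict: "t": time; "q": joint angles; "dq": joint speeds; "tau": joint torques, N m; "tool_pos": TCP position; "tool_rot": TCP orientation; "force": force on the tool from outside, world axes, zero at the start; "torque": the same for the moment, N m; "grip_width": opening from 0.0 (shut) to 1.0 (fully open); "gripper_force": force on a finger pad.
Only numpy, scipy, OpenCV 4.12 (cv2) and the standard library are available. Lean on these libraries where they do the work, as an engineer would, in place of code of your own. Each camera call takes 0.05 s, during which the arm holds its last target. There are 200 camera calls.

TASK

Put the taller of the two clear solder tubes away: stand it upright, cap up, in the empty round well of the wooden tool block, lowering it right down to the bottom before you let go. Leave the short tube and the flux jar standing where they are.

Things in the scene. Friction and masses are not known exactly. Their poses are not given: they have to be found in the camera images.
- tall_tube: The tall solder tube: a clear plastic cylinder with a coil of grey solder wire inside and a white cap, 24 mm in diameter, 115 mm tall (cap included, same diameter), about 70 g, standing loose and upright on the bench. Origin: centre of its foot; z points up along it to the cap.
- short_tube: The short solder tube: looks the same and has the same 24 mm diameter, but is only 75 mm tall. It stands loose on the bench and is to be left alone. Origin: centre of its foot, z up.
- flux_jar: The flux jar: an amber jar with a black lid, 42 mm in diameter, 65 mm tall, standing loose on the bench, to be left alone. The three containers stand in a row nearest the robot in any order, at least 95 mm apart between centres. Origin: centre of its foot, z up.
- well (a point): Centre of the mouth (z up) of the empty round well, 38 mm wide, 50 mm deep, flat floor, in the flat top of a wooden block fixed to the bench behind the row, on its left or right, turned up to 25 deg. Block 80 (x) by 150 (y) by 60 mm high; its centre is 42 mm from the well towards +y, where three black drivers stand 38 mm above its top, 82 to 104 mm from the well. A square steel tub stands on the other side.
There are look-alikes about, which are no part of the job. Leave any orange look-alike of the tall_tube alone.

How it is judged:
By the outcome, as a careful person would: the job done as asked, in the order asked, and still so for the second after the job is handed in, with the robot touching nothing.
It also fails if it takes over 43 s, if anything falls off the work surface, if the arm or the gripper's body presses on something with over 40 N, if the wrist force passes 120 N, or if a joint passes its speed limit or range.

## Working session

There is one attempt and no reset: what is moved stays moved. The work goes in short steps, Python scripts to look and compute and a shell command to move; the robot and the scene stay as the last step left them, time stands still between calls to the robot, and variables do not carry over. Pictures are saved under pics/ and viewed, at most 10 in all, crops included, and the job is handed in when it is done.

```bash
mkdir -p pics
cat > h.py <<'E'
import numpy as np, cv2
from rig import manip, imaging
from scipy.spatial.transform import Rotation as R
def snap(n,f):
    s=manip.get_state(); d=imaging.get_image(n); cv2.imwrite('pics/'+f,d['color'][:,:,::-1])
    if 'extrinsics' in d: E=np.array(d['extrinsics'])
    else:
        T=np.eye(4);T[:3,:3]=R.from_quat(s['tool_rot']).as_matrix();T[:3,3]=s['tool_pos'];E=np.linalg.inv(T@np.array(d['hand_eye']))
    np.savez('pics/'+f+'.npz',K=d['K'],D=d['D'],E=E); return d
def ray(f,uv):
    c=np.load('pics/'+f+'.npz');E=c['E']
    p=cv2.undistortPoints(np.array([[uv]],float),c['K'],c['D'])[0,0]
    return -E[:3,:3].T@E[:3,3], E[:3,:3].T@np.array([*p,1])
def onz(f,uv,z):
    o,d=ray(f,uv); return o+d*(z-o[2])/d[2]
def proj(f,P):
    c=np.load('pics/'+f+'.npz');E=c['E']
    return cv2.projectPoints(np.array(P,float).reshape(-1,1,3),cv2.Rodrigues(E[:3,:3])[0],E[:3,3],c['K'],c['D'])[0][:,0]
def rows(target):
    s=manip.get_state(); M=R.from_quat(s['tool_rot']).as_matrix()
    return M.T@(np.array(target)-s['tool_pos'])/0.025
E
python3 - <<'E'
from h import *
snap('side','s1.png');snap('top','t1.png')
s=manip.get_state();print(s['t'],s['tool_pos'],R.from_quat(s['tool_rot']).as_matrix().round(3),s['grip_width'])
for f in('s1.png','t1.png'):print(ray(f,(280,210)))
E
```

```text
0.1 [0.13526693 0.53247814 0.25233086] [[-0.969  0.246 -0.   ]
 [ 0.246  0.969 -0.002]
 [-0.    -0.002 -1.   ]] 1.001736434795419
(array([ 0.3831255 , -0.63724665,  0.46144458]), array([ 0.18495472,  0.82968241, -0.52682181]))
(array([ 0.41580276, -0.01098855,  0.92133997]), array([ 0.10040029, -0.01142783, -0.99493377]))
```

View pics/s1.png

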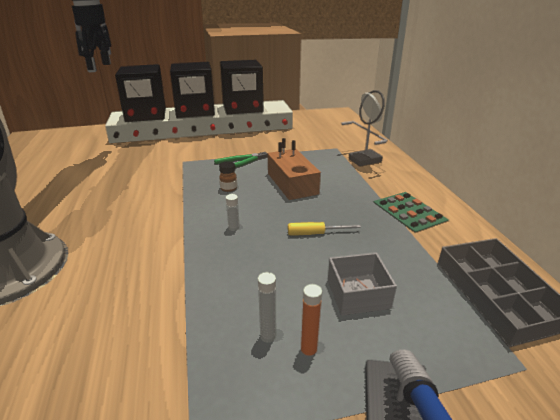

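View pics/t1.png

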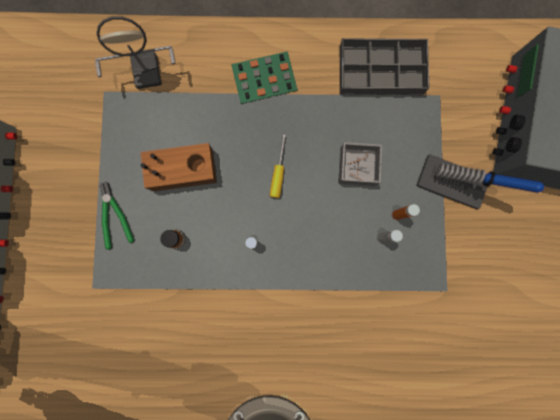

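The side view shows the tall clear tube (cap at 267,281, foot at ~267,340) beside the orange decoy (312,294). The short tube is at (232,200), the jar at (228,175), and the well at (299,169). In the top view the tall cap is at (397,236), the orange one's at (413,211), the short one's at (252,243), the jar at (172,239) and the well mouth at (196,163).

Run:
```python
from h import *
im=cv2.imread('pics/t1.png')
for n,(u,v),z in(('tall',(397,236),.115),('orange',(413,211),.115),('short',(252,243),.075)):
    m=(im[v-12:v+13,u-12:u+13].min(2)>120).astype(np.uint8)
    k,l,st,c=cv2.connectedComponentsWithStats(m);i=1+st[1:,4].argmax();c=c[i]+[u-12,v-12]
    print(n,c,st[i],onz('t1.png',c,z))
    if n!='short': p=onz('t1.png',c,z);print(' side pred',proj('s1.png',[p,[p[0],p[1],0]]).round(1))
w=onz('t1.png',(196,163),.06);print('well',w,'side',proj('s1.png',w))
print('jar',onz('t1.png',(172,239),.065))
a=im[130:200,130:225];b=im[190:260,375:430];s=cv2.imread('pics/s1.png')[140:205,255:330]
o=np.zeros((600,800,3),np.uint8)
for q,x,y,k in((a,0,0,4),(b,400,0,5),(s,0,300,4)):
    q=cv2.resize(q,None,fx=k,fy=k,interpolation=cv2.INTER_CUBIC);h,w_=q.shape[:2];h=min(h,600-y);w_=min(w_,800-x);o[y:y+h,x:x+w_]=q[:h,:w_]
cv2.imwrite('pics/c1.png',o)
```

```text
tall [396.43650794 235.23015873] [  6   5  12  13 126] [ 0.4483139  -0.25495164  0.115     ]
 side pred [[265.  278.3]
 [266.5 336.3]]
orange [413.60504202 209.47058824] [  7   5  12  12 119] [ 0.50075279 -0.29094755  0.115     ]
 side pred [[310.7 290.8]
 [307.  349.3]]
short [250.39495798 242.39495798] [  5   6  12  12 119] [0.43209221 0.04108556 0.075     ]
well [0.60427332 0.1635062  0.06      ] side [[297.68733978 169.60385771]]
jar [0.43819402 0.20821674 0.065     ]
```

View pics/c1.png

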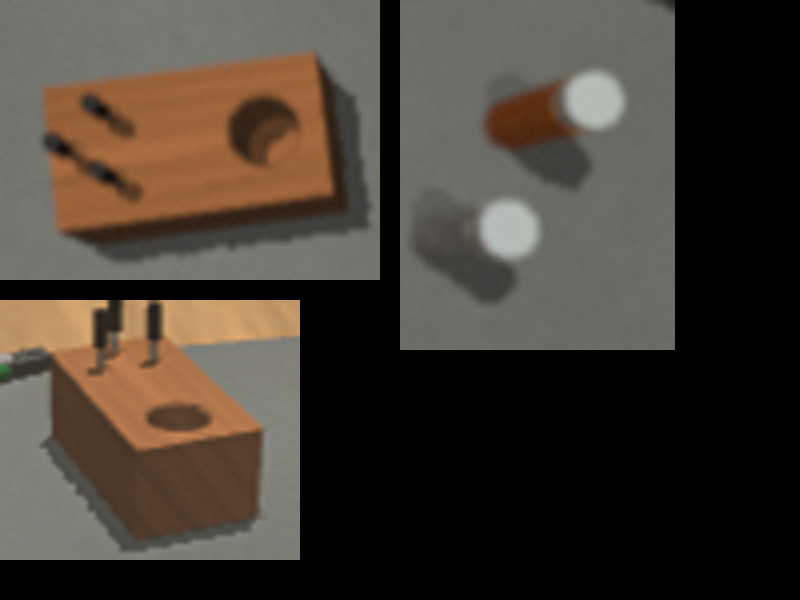

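Tall tube is at about (0.448, -0.255), with the orange one 63 mm away towards (0.82, -0.57). The jaws should therefore close along (0.57, 0.82). I'll start the transit.

```bash
python3 -m inch '[{"tx":-8,"ty":-5.9,"tz":0,"roll":4.2,"jaw":1},{"tx":-8,"ty":-5.9,"tz":0,"roll":4.2,"jaw":1},{"tx":-8,"ty":-5.9,"tz":0,"roll":4.2,"jaw":1},{"tx":-8,"ty":-5.9,"tz":0,"roll":4.2,"jaw":1},{"tx":-8,"ty":-5.9,"tz":0,"roll":4.2,"jaw":1}]' 30
python3 - <<'E'
from h import *
s=manip.get_state();print(R.from_quat(s['tool_rot']).as_matrix().round(3));print(rows([.448,-.255,.22]),rows([.43,.12,.24]))
E
```

```text
t: 0.6
tool_pos: [0.2938, 0.3388, 0.253]
tool_rot: [0.303, 0.953, -0.0, -0.0]
force: [1.1, 1.9, 0.5]
grip_width: 0.996
gripper_force: 0.0
[[-0.817  0.577 -0.   ]
 [ 0.577  0.817 -0.   ]
 [-0.    -0.    -1.   ]]
[-18.74586522 -15.83301561   1.32793993] [-9.49949468 -4.00030462  0.52172507]
```

```bash
python3 -m inch '[{"tx":-6.2,"ty":-5.3,"jaw":1},{"tx":-6.2,"ty":-5.3,"jaw":1},{"tx":-6.2,"ty":-5.3,"jaw":1},{"tx":-6.2,"ty":-5.3,"jaw":1},{"tx":-6.2,"ty":-5.3,"jaw":1}]'
python3 -m inch '[{"tx":-6.2,"ty":-5.3,"jaw":1},{"tx":-6.2,"ty":-5.3,"jaw":1},{"tx":-6.2,"ty":-5.3,"jaw":1},{"tx":-6.2,"ty":-5.3,"jaw":1},{"tx":-6.2,"ty":-5.3,"jaw":1}]'
python3 - <<'E'
from h import *
s=manip.get_state();print(s['tool_pos'],R.from_quat(s['tool_rot']).as_matrix().round(3));print(rows([.448,-.255,.22]))
E
```

```text
[0.29380313 0.33875486 0.25298534] [[-0.817  0.577 -0.   ]
 [ 0.577  0.817 -0.   ]
 [-0.    -0.    -1.   ]]
[-18.74586522 -15.83301561   1.32793993]invalid input
invalid input
```

```bash
python3 -m inch '[{"tx":-6.2,"ty":-5.3,"tz":0,"roll":0,"jaw":1},{"tx":-6.2,"ty":-5.3,"tz":0,"roll":0,"jaw":1},{"tx":-6.2,"ty":-5.3,"tz":0,"roll":0,"jaw":1},{"tx":-6.2,"ty":-5.3,"tz":0,"roll":0,"jaw":1},{"tx":-6.2,"ty":-5.3,"tz":0,"roll":0,"jaw":1}]'
python3 -m inch '[{"tx":-6.2,"ty":-5.3,"tz":0,"roll":0,"jaw":1},{"tx":-6.2,"ty":-5.3,"tz":0,"roll":0,"jaw":1},{"tx":-6.2,"ty":-5.3,"tz":0,"roll":0,"jaw":1},{"tx":-6.2,"ty":-5.3,"tz":0,"roll":0,"jaw":1},{"tx":-6.2,"ty":-5.3,"tz":0,"roll":0,"jaw":1}]'
python3 - <<'E'
from h import *
s=manip.get_state();print(s['tool_pos'],R.from_quat(s['tool_rot']).as_matrix().round(3));print(rows([.448,-.255,.22]))
E
```

```text
t: 1.1
tool_pos: [0.3442, 0.1365, 0.2532]
tool_rot: [0.308, 0.951, -0.001, 0.0]
force: [-0.1, 1.1, -0.1]
grip_width: 1.0
gripper_force: 0.0
t: 1.6
tool_pos: [0.3937, -0.061, 0.2538]
tool_rot: [0.308, 0.951, -0.001, 0.001]
force: [-0.4, 1.1, 1.0]
grip_width: 1.003
gripper_force: 0.0
[ 0.39368422 -0.06099462  0.25375291] [[-0.81   0.587  0.002]
 [ 0.587  0.81  -0.003]
 [-0.003 -0.002 -1.   ]]
[-6.30817894 -5.0069584   1.37888676]
```

```bash
python3 -m inch '[{"tx":-6.3,"ty":-5,"tz":0.6,"roll":0,"jaw":1},{"tx":-6.3,"ty":-5,"tz":0.6,"roll":0,"jaw":1},{"tx":-6.3,"ty":-5,"tz":0.6,"roll":0,"jaw":1},{"tx":-6.3,"ty":-5,"tz":0.6,"roll":0,"jaw":1},{"tx":-6.3,"ty":-5,"tz":0.6,"roll":0,"jaw":1}]'
python3 -m inch '[{"tx":0,"ty":0,"tz":0,"roll":0,"jaw":1},{"tx":0,"ty":0,"tz":0,"roll":0,"jaw":1}]'
python3 - <<'E'
from h import *
snap('wrist','w1.png');s=manip.get_state();print(rows([.448,-.255,.091]))
print(proj('w1.png',[[.448,-.255,.115],[.448,-.255,0],[.501,-.291,.115]]))
E
```

```text
t: 2.1
tool_pos: [0.4483, -0.2547, 0.2366]
tool_rot: [0.308, 0.951, -0.004, -0.001]
force: [-0.8, 0.4, 0.8]
grip_width: 0.997
gripper_force: 0.0
t: 2.3
tool_pos: [0.45, -0.2453, 0.2378]
tool_rot: [0.302, 0.953, 0.001, -0.001]
force: [-0.1, 0.8, 0.8]
grip_width: 1.0
gripper_force: 0.0
[-0.16645536 -0.39108395  5.88229913]
[[273.08204714 213.3265948 ]
 [277.25237656 181.11516077]
 [275.56651476 297.63865119]]
```

View pics/w1.png

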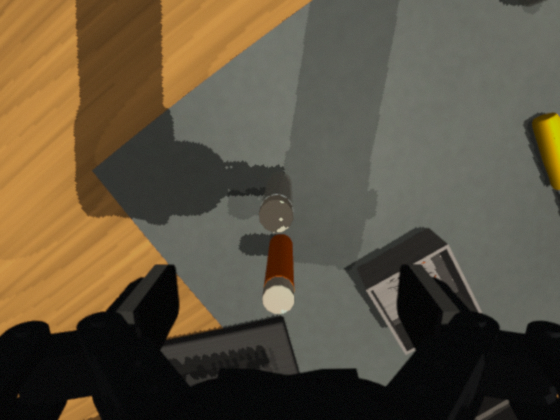

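The wrist view shows the clear tube's cap in shadow at (277,214), 4 px from its prediction. The orange cap is at (278,296).

Run:
```python
from h import *
s=manip.get_state();print(s['tool_pos'],np.abs(s['dq']).max());p=onz('w1.png',(276.5,213.5),.115);print(p);print(onz('w1.png',(278,296.5),.115))
print(rows([(p[0]+.448)/2,(p[1]-.255)/2,.17]))
```

```text
[ 0.4501983  -0.24492848  0.23808006] 0.015584706548204208
[ 0.44944191 -0.25316896  0.115     ]
[ 0.50126559 -0.28900341  0.115     ]
[-0.16523896 -0.33874507  2.72238902]
```

```bash
python3 -m inch '[{"tx":-0.17,"ty":-0.34,"tz":1,"roll":0,"jaw":1},{"tx":-0.17,"ty":-0.34,"tz":2,"roll":0,"jaw":1},{"tx":-0.17,"ty":-0.34,"tz":2.8,"roll":0,"jaw":1},{"tx":-0.17,"ty":-0.34,"tz":2.8,"roll":0,"jaw":1},{"tx":-0.17,"ty":-0.34,"tz":2.8,"roll":0,"jaw":1}]'
python3 - <<'E'
from h import *
s=manip.get_state();print(R.from_quat(s['tool_rot']).as_matrix().round(3));print(rows([.449,-.254,.088]))
E
```

```text
t: 2.85
tool_pos: [0.4489, -0.2551, 0.169]
tool_rot: [0.301, 0.953, 0.001, 0.0]
force: [0.8, 0.1, 0.1]
grip_width: 0.997
gripper_force: 0.0
[[-0.818  0.575  0.001]
 [ 0.575  0.818  0.001]
 [-0.     0.001 -1.   ]]
[0.02343935 0.03560724 3.23834449]
```

```bash
python3 -m inch '[{"tx":0,"ty":0,"tz":1,"roll":0,"jaw":1},{"tx":0,"ty":0,"tz":2,"roll":0,"jaw":0.8},{"tx":0,"ty":0,"tz":3.2,"roll":0,"jaw":0.7},{"tx":0,"ty":0,"tz":3.2,"roll":0,"jaw":0.6},{"tx":0,"ty":0,"tz":3.2,"roll":0,"jaw":0.5}]' 30
python3 -m inch '[{"tx":0,"ty":0,"tz":0,"roll":0,"jaw":0.4},{"tx":0,"ty":0,"tz":0,"roll":0,"jaw":0.3},{"tx":0,"ty":0,"tz":0,"roll":0,"jaw":0.1},{"tx":0,"ty":0,"tz":0,"roll":0,"jaw":0},{"tx":0,"ty":0,"tz":0,"roll":0,"jaw":0}]' 30
python3 -m inch '[{"tx":0,"ty":0,"tz":0,"roll":0,"jaw":0},{"tx":0,"ty":0,"tz":0,"roll":0,"jaw":0},{"tx":0,"ty":0,"tz":0,"roll":0,"jaw":0}]'
```

```text
t: 3.35
tool_pos: [0.4491, -0.2569, 0.0897]
tool_rot: [0.302, 0.953, -0.0, 0.001]
force: [0.4, -0.2, -0.9]
grip_width: 0.502
gripper_force: 0.0
t: 3.85
tool_pos: [0.4495, -0.2575, 0.09]
tool_rot: [0.303, 0.953, -0.0, 0.002]
force: [-0.1, 0.8, 5.8]
grip_width: 0.275
gripper_force: 30.0
t: 4.15
tool_pos: [0.4495, -0.2575, 0.0899]
tool_rot: [0.303, 0.953, 0.0, 0.002]
force: [0.2, 0.5, 6.2]
grip_width: 0.276
gripper_force: 30.0
```

```bash
python3 -m inch '[{"tx":0,"ty":0,"tz":-0.5,"roll":0,"jaw":0},{"tx":0,"ty":0,"tz":-1.5,"roll":0,"jaw":0},{"tx":0,"ty":0,"tz":-3,"roll":0,"jaw":0},{"tx":0,"ty":0,"tz":-4.5,"roll":0,"jaw":0},{"tx":0,"ty":0,"tz":-6,"roll":0,"jaw":0}]' 40
python3 -m inch '[{"tx":0,"ty":0,"tz":0,"roll":0,"jaw":0},{"tx":0,"ty":0,"tz":0,"roll":0,"jaw":0},{"tx":0,"ty":0,"tz":0,"roll":0,"jaw":0}]'
python3 - <<'E'
from h import *
s=manip.get_state();print(R.from_quat(s['tool_rot']).as_matrix().round(3))
w=onz('t1.png',(195.6,162.4),.06);o,d=ray('t1.png',(195.6,162.4));o2,d2=ray('s1.png',(299.4,169))
A=np.stack([d,-d2],1);k=np.linalg.lstsq(A,o2-o,rcond=None)[0];print(w,onz('s1.png',(299.4,169),.06),o+k[0]*d,o2+k[1]*d2)
print(rows([w[0],w[1],.235]));snap('side','s2.png')
E
```

```text
t: 4.65
tool_pos: [0.4474, -0.2568, 0.2401]
tool_rot: [0.303, 0.953, -0.0, -0.0]
force: [0.7, 0.1, -0.9]
grip_width: 0.272
gripper_force: 39.2
t: 4.95
tool_pos: [0.4474, -0.2561, 0.2373]
tool_rot: [0.303, 0.953, 0.0, -0.001]
force: [0.6, 0.7, -1.4]
grip_width: 0.274
gripper_force: 39.2
[[-0.817  0.577 -0.002]
 [ 0.577  0.817  0.001]
 [ 0.003 -0.    -1.   ]]
[0.60559747 0.16441651 0.06      ] [0.60909502 0.16583914 0.06      ] [0.60548684 0.16431427 0.06050206] [0.60850412 0.16373907 0.06104977]
[ 4.5373245 17.3881119  0.101735 ]
```

View pics/s2.png

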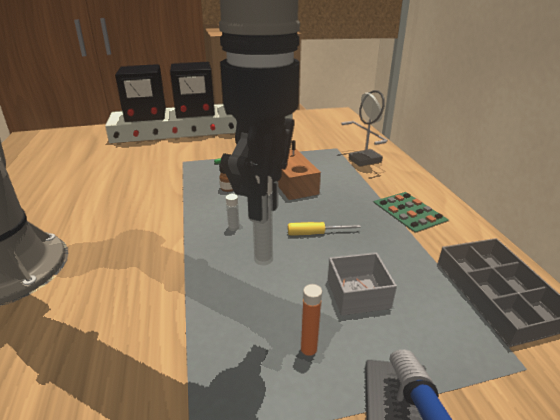

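The tube is held upright, with its foot at (263,258) and the orange one undisturbed. Next I'll carry it to the well.

```bash
python3 -m inch '[{"tx":0.3,"ty":1,"tz":0,"roll":0,"jaw":0},{"tx":0.7,"ty":2.7,"tz":0,"roll":0,"jaw":0},{"tx":1.1,"ty":4.4,"tz":0,"roll":0,"jaw":0},{"tx":1.6,"ty":6.1,"tz":0,"roll":0,"jaw":0},{"tx":2,"ty":7.8,"tz":0,"roll":0,"jaw":0}]'
python3 -m inch '[{"tx":0.4,"ty":1.7,"tz":0,"roll":0,"jaw":0},{"tx":0.9,"ty":3.4,"tz":0,"roll":0,"jaw":0},{"tx":1.3,"ty":5.1,"tz":0,"roll":0,"jaw":0},{"tx":1.7,"ty":6.6,"tz":0,"roll":0,"jaw":0},{"tx":2,"ty":7.8,"tz":0,"roll":0,"jaw":0}]'
python3 - <<'E'
from h import *
s=manip.get_state();print(R.from_quat(s['tool_rot']).as_matrix().round(3));print(rows([.6065,.1645,.21]))
E
```

```text
t: 5.5
tool_pos: [0.5192, -0.0667, 0.2369]
tool_rot: [0.303, 0.953, -0.0, -0.002]
force: [1.8, 0.0, -1.4]
grip_width: 0.269
gripper_force: 39.3
t: 6.0
tool_pos: [0.5911, 0.1229, 0.2361]
tool_rot: [0.301, 0.953, -0.0, -0.002]
force: [0.0, 0.9, -0.5]
grip_width: 0.267
gripper_force: 39.3
[[-0.818  0.575 -0.004]
 [ 0.575  0.818  0.   ]
 [ 0.003 -0.002 -1.   ]]
[0.44788502 1.71858696 1.04065669]
```

```bash
python3 -m inch '[{"tx":0.2,"ty":0.6,"tz":0.3,"roll":0,"jaw":0},{"tx":0.4,"ty":1.2,"tz":0.6,"roll":0,"jaw":0},{"tx":0.45,"ty":1.7,"tz":0.9,"roll":0,"jaw":0},{"tx":0.45,"ty":1.7,"tz":0.9,"roll":0,"jaw":0},{"tx":0.45,"ty":1.7,"tz":0.9,"roll":0,"jaw":0}]'
python3 -m inch '[{"tx":0,"ty":0,"tz":0,"roll":0,"jaw":0},{"tx":0,"ty":0,"tz":0,"roll":0,"jaw":0},{"tx":0,"ty":0,"tz":0,"roll":0,"jaw":0}]'
python3 - <<'E'
from h import *
s=manip.get_state();print(rows([.6065,.1645,.18]))
snap('wrist','w2.png');snap('side','s3.png');p=s['tool_pos'];print(proj('w2.png',[[.6065,.1645,.06]]),proj('s3.png',[[p[0],p[1],p[2]-.09],[p[0],p[1],p[2]-.02]]))
a=cv2.imread('pics/w2.png');b=cv2.imread('pics/s3.png')[60:210,210:350]
o=np.zeros((600,800,3),np.uint8);o[:315,:420]=cv2.resize(a,(420,315));o[:300,430:710]=cv2.resize(b,(280,300));c=cv2.resize(a[100:300,180:380],(280,280));o[315:595,:280]=c
cv2.imwrite('pics/c2.png',o)
E
```

```text
t: 6.5
tool_pos: [0.6067, 0.1589, 0.2154]
tool_rot: [0.304, 0.953, -0.001, -0.0]
force: [0.2, -1.0, -0.7]
grip_width: 0.271
gripper_force: 39.3
t: 6.8
tool_pos: [0.6071, 0.1597, 0.2164]
tool_rot: [0.303, 0.953, 0.0, 0.0]
force: [0.1, 1.0, -1.0]
grip_width: 0.271
gripper_force: 39.3
[0.13074086 0.13975226 1.45762932]
[[291.17786738 191.69733889]] [[300.07173381 143.82985426]
 [300.98939753 113.87443177]]
```

View pics/c2.png

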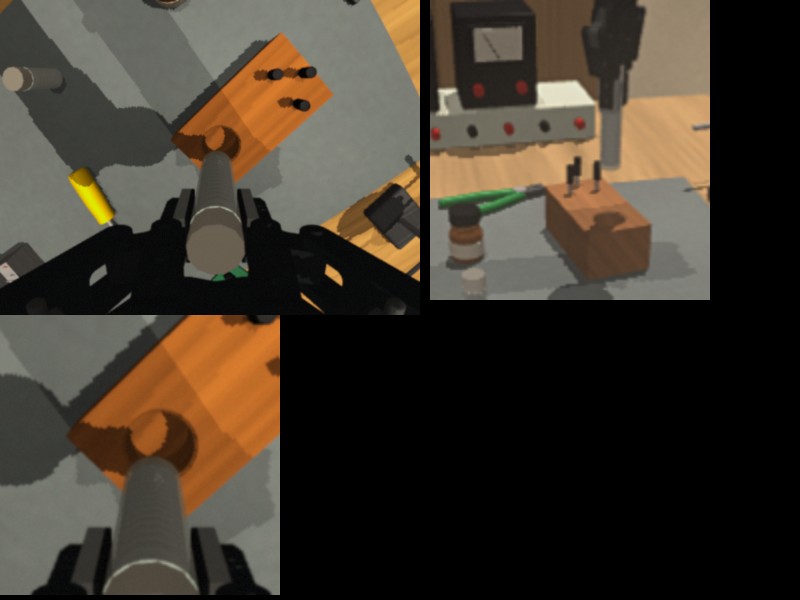

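The wrist view shows the hole centre at about (296,190), with the tube axis ending at x≈291 at the foot. The side view has the foot at (301,141), over the well mouth. I'll measure the relative offset.

Run:
```python
from h import *
s=manip.get_state();p=s['tool_pos'];M=R.from_quat(s['tool_rot']).as_matrix();ax=lambda h:p+M[:,2]*(p[2]-h)
print('axis z .243 .128 .06',proj('w2.png',[ax(.243),ax(.128),ax(.06)]))
c=p+0;a=.012
print('foot sides',proj('w2.png',[ax(.14)+M[:,1]*a,ax(.14)-M[:,1]*a]))
g=onz('w2.png',(296,190),.06);print('hole wrist',g,'rows',rows([*g[:2],.18]))
im=cv2.imread('pics/w2.png')
for v in(215,225,235,250):print(v,im[v,255:330].mean(1).astype(int).tolist())
```

```text
axis z .243 .128 .06 [[287.01451476 338.63293722]
 [287.09637915 222.02463977]
 [287.11621456 195.45448021]]
foot sides [[308.59333354 228.40875237]
 [265.58982939 228.48553978]]
hole wrist [0.60754584 0.16826221 0.06      ] rows [0.16908581 0.27393428 1.44900723]
215 [99, 102, 101, 100, 97, 93, 95, 96, 96, 96, 95, 90, 86, 81, 74, 64, 63, 67, 64, 61, 59, 61, 62, 59, 61, 62, 63, 64, 62, 62, 64, 64, 63, 65, 64, 69, 71, 75, 84, 83, 73, 69, 69, 69, 68, 73, 72, 71, 72, 76, 76, 81, 79, 74, 76, 82, 87, 90, 91, 92, 92, 91, 92, 94, 95, 98, 99, 99, 99, 101, 100, 98, 96, 94, 97]
225 [117, 117, 117, 117, 115, 104, 100, 99, 98, 99, 97, 93, 81, 74, 70, 63, 59, 60, 60, 61, 61, 63, 63, 62, 60, 62, 61, 63, 65, 63, 65, 64, 67, 65, 67, 67, 68, 68, 69, 67, 68, 69, 70, 68, 70, 71, 74, 72, 71, 72, 72, 73, 81, 88, 90, 96, 98, 98, 98, 97, 97, 95, 97, 94, 92, 90, 91, 89, 89, 90, 92, 92, 91, 93, 93]
235 [117, 116, 117, 115, 117, 115, 117, 118, 112, 102, 85, 75, 75, 66, 61, 60, 63, 62, 63, 60, 60, 60, 63, 62, 63, 62, 62, 63, 61, 63, 61, 63, 64, 63, 64, 65, 64, 64, 67, 68, 68, 68, 71, 69, 70, 72, 71, 71, 74, 71, 71, 73, 74, 79, 84, 89, 89, 89, 89, 89, 91, 92, 92, 92, 93, 93, 95, 99, 100, 104, 101, 100, 102, 101, 102]
250 [108, 108, 108, 110, 113, 115, 114, 98, 85, 79, 75, 66, 61, 58, 61, 61, 63, 60, 61, 61, 61, 65, 63, 63, 60, 60, 60, 62, 59, 63, 64, 66, 62, 64, 62, 63, 64, 65, 66, 67, 69, 70, 71, 72, 71, 72, 71, 70, 70, 72, 71, 70, 73, 71, 74, 77, 88, 91, 93, 95, 99, 96, 92, 91, 91, 91, 94, 94, 92, 94, 96, 94, 94, 95, 95]
```

```bash
python3 -m inch '[{"tx":0.15,"ty":0.22,"tz":0,"roll":0,"jaw":0},{"tx":0.15,"ty":0.22,"tz":0.7,"roll":0,"jaw":0},{"tx":0.15,"ty":0.22,"tz":1.4,"roll":0,"jaw":0},{"tx":0.15,"ty":0.22,"tz":1.8,"roll":0,"jaw":0},{"tx":0.15,"ty":0.22,"tz":1.8,"roll":0,"jaw":0}]'
python3 -m inch '[{"tx":0,"ty":0,"tz":0,"roll":0,"jaw":0},{"tx":0,"ty":0,"tz":0,"roll":0,"jaw":0},{"tx":0,"ty":0,"tz":0,"roll":0,"jaw":0}]'
python3 - <<'E'
from h import *
print(rows([.607,.1665,.1]));snap('wrist','w3.png');snap('side','s4.png')
s=manip.get_state();p=s['tool_pos'];print(proj('w3.png',[[p[0],p[1],.06],[.607,.1665,.06]]),proj('s4.png',[[p[0],p[1],.06]]))
a=cv2.imread('pics/w3.png')[100:300,190:390];b=cv2.imread('pics/s4.png')[100:210,240:340]
o=np.zeros((500,800,3),np.uint8);o[:400,:400]=cv2.resize(a,(400,400));o[:440,400:800]=cv2.resize(b,(400,440));cv2.imwrite('pics/c3.png',o)
E
```

```text
t: 7.4
tool_pos: [0.6058, 0.1678, 0.169]
tool_rot: [0.303, 0.953, -0.001, -0.002]
force: [-0.2, -0.0, -0.8]
grip_width: 0.271
gripper_force: 39.3
t: 7.7
tool_pos: [0.6077, 0.1672, 0.1718]
tool_rot: [0.303, 0.953, 0.0, 0.001]
force: [-0.2, -0.3, -0.6]
grip_width: 0.273
gripper_force: 39.3
[ 0.01104035 -0.04334155  2.87338183]
[[286.20764347 211.2696007 ]
 [284.87757161 211.33457894]] [[298.58680864 168.81247196]]
```

View pics/c3.png

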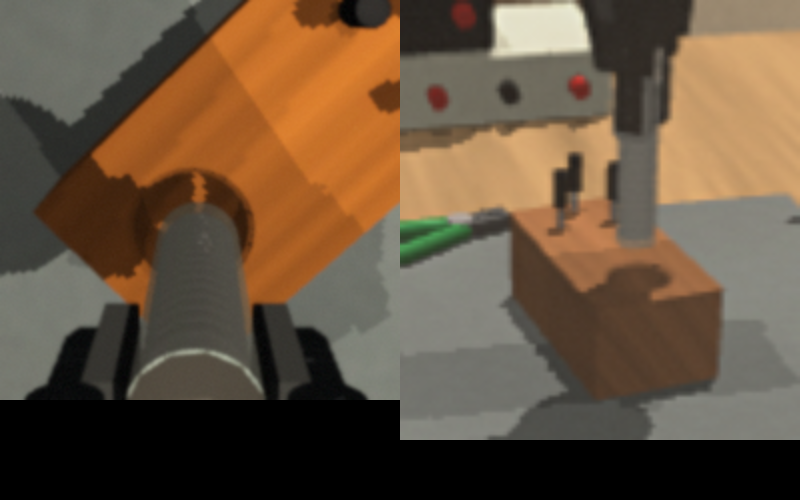

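Tube (x 155–243) is centred in the hole (x 137–254) in the wrist crop. The side view agrees (638 against 640), so I'll lower it.

```bash
python3 -m inch '[{"tx":0,"ty":0,"tz":0.5,"roll":0,"jaw":0},{"tx":0,"ty":0,"tz":1,"roll":0,"jaw":0},{"tx":0,"ty":0,"tz":1.5,"roll":0,"jaw":0},{"tx":0,"ty":0,"tz":2,"roll":0,"jaw":0},{"tx":0,"ty":0,"tz":2.4,"roll":0,"jaw":0}]'
python3 -m inch '[{"tx":0,"ty":0,"tz":0,"roll":0,"jaw":0},{"tx":0,"ty":0,"tz":0.1,"roll":0,"jaw":0},{"tx":0,"ty":0,"tz":0.2,"roll":0,"jaw":0},{"tx":0,"ty":0,"tz":0.2,"roll":0,"jaw":0},{"tx":0,"ty":0,"tz":0.2,"roll":0,"jaw":0}]'
```

```text
t: 8.3
tool_pos: [0.6063, 0.1672, 0.1088]
tool_rot: [0.303, 0.953, -0.001, -0.001]
force: [0.2, -0.1, -0.7]
grip_width: 0.266
gripper_force: 39.3
t: 8.8
tool_pos: [0.6074, 0.1673, 0.1062]
tool_rot: [0.303, 0.953, 0.0, 0.0]
force: [0.3, -0.6, -0.5]
grip_width: 0.272
gripper_force: 39.3
```

```bash
python3 -m inch '[{"tx":0,"ty":0,"tz":0.08,"roll":0,"jaw":0},{"tx":0,"ty":0,"tz":0.16,"roll":0,"jaw":0},{"tx":0,"ty":0,"tz":0.16,"roll":0,"jaw":0},{"tx":0,"ty":0,"tz":0.16,"roll":0,"jaw":0}]'
python3 -m inch '[{"tx":0,"ty":0,"tz":0.08,"roll":0,"jaw":0},{"tx":0,"ty":0,"tz":0.08,"roll":0,"jaw":0},{"tx":0,"ty":0,"tz":0.08,"roll":0,"jaw":0}]'
```

```text
t: 9.2
tool_pos: [0.607, 0.1673, 0.1017]
tool_rot: [0.303, 0.953, -0.0, -0.0]
force: [-1.1, 0.2, -1.1]
grip_width: 0.269
gripper_force: 39.3
t: 9.5
tool_pos: [0.6074, 0.1673, 0.1001]
tool_rot: [0.303, 0.953, 0.0, 0.0]
force: [0.2, -0.0, 0.3]
grip_width: 0.271
gripper_force: 39.2
```

```bash
python3 -m inch '[{"tx":0,"ty":0,"tz":0.06,"roll":0,"jaw":0},{"tx":0,"ty":0,"tz":0.06,"roll":0,"jaw":0},{"tx":0,"ty":0,"tz":0.06,"roll":0,"jaw":0}]'
python3 -m inch '[{"tx":0,"ty":0,"tz":0.06,"roll":0,"jaw":0},{"tx":0,"ty":0,"tz":0.06,"roll":0,"jaw":0},{"tx":0,"ty":0,"tz":0.06,"roll":0,"jaw":0}]'
```

```text
t: 9.8
tool_pos: [0.6076, 0.1672, 0.1]
tool_rot: [0.303, 0.953, 0.001, 0.001]
force: [-1.3, -0.2, 7.3]
grip_width: 0.272
gripper_force: 39.9
t: 10.1
tool_pos: [0.608, 0.1673, 0.0999]
tool_rot: [0.303, 0.953, 0.001, 0.001]
force: [-3.9, -0.9, 13.1]
grip_width: 0.269
gripper_force: 40.1
```

The tube has reached the floor: z stopped at 0.100 as predicted and the force rose to 13 N. I'll ease off and release slowly.

```bash
python3 -m inch '[{"tx":0,"ty":0,"tz":-0.08,"roll":0,"jaw":0},{"tx":0,"ty":0,"tz":-0.08,"roll":0,"jaw":0},{"tx":0,"ty":0,"tz":-0.08,"roll":0,"jaw":0.3},{"tx":0,"ty":0,"tz":-0.08,"roll":0,"jaw":0.35},{"tx":0,"ty":0,"tz":-0.08,"roll":0,"jaw":0.4}]' 20
python3 -m inch '[{"tx":0,"ty":0,"tz":0,"roll":0,"jaw":0.5},{"tx":0,"ty":0,"tz":0,"roll":0,"jaw":0.6},{"tx":0,"ty":0,"tz":0,"roll":0,"jaw":0.7},{"tx":0,"ty":0,"tz":0,"roll":0,"jaw":0.7},{"tx":0,"ty":0,"tz":0,"roll":0,"jaw":0.7}]'
python3 -m inch '[{"tx":0,"ty":0,"tz":-0.4,"roll":0,"jaw":0.7},{"tx":0,"ty":0,"tz":-1,"roll":0,"jaw":0.7},{"tx":0,"ty":0,"tz":-2,"roll":0,"jaw":0.7},{"tx":0,"ty":0,"tz":-3,"roll":0,"jaw":0.7},{"tx":0,"ty":0,"tz":-4,"roll":0,"jaw":0.7}]'
python3 -m inch '[{"tx":0,"ty":0,"tz":-0.5,"roll":0,"jaw":0.7},{"tx":0,"ty":0,"tz":-0.5,"roll":0,"jaw":0.7},{"tx":0,"ty":0,"tz":-0.5,"roll":0,"jaw":0.7},{"tx":0,"ty":0,"tz":-0.5,"roll":0,"jaw":0.7}]'
python3 - <<'E'
from h import *
snap('side','s5.png');snap('wrist','w5.png')
print(proj('s5.png',[[.607,.167,.125],[.607,.167,.06]]))
o=np.hstack([cv2.resize(cv2.imread('pics/s5.png')[100:400,170:370],(400,600)),cv2.resize(cv2.imread('pics/w5.png')[50:350,180:380],(400,600))]);cv2.imwrite('pics/c5.png',o)
E
```

```text
t: 10.6
tool_pos: [0.6066, 0.1672, 0.098]
tool_rot: [0.303, 0.953, -0.0, -0.0]
force: [0.1, 0.6, 0.4]
grip_width: 0.399
gripper_force: 0.0
t: 11.1
tool_pos: [0.6071, 0.1673, 0.0988]
tool_rot: [0.303, 0.953, 0.0, 0.0]
force: [0.9, -0.9, -0.1]
grip_width: 0.697
gripper_force: 0.0
t: 11.6
tool_pos: [0.6075, 0.167, 0.2016]
tool_rot: [0.303, 0.953, 0.0, 0.001]
force: [0.1, 0.3, 0.2]
grip_width: 0.699
gripper_force: 0.0
t: 12.0
tool_pos: [0.6061, 0.1674, 0.2098]
tool_rot: [0.303, 0.953, -0.001, -0.001]
force: [0.1, 0.0, 0.2]
grip_width: 0.705
gripper_force: 0.0
[[299.18527825 143.24563972]
 [298.42301679 168.87131621]]
```

View pics/c5.png

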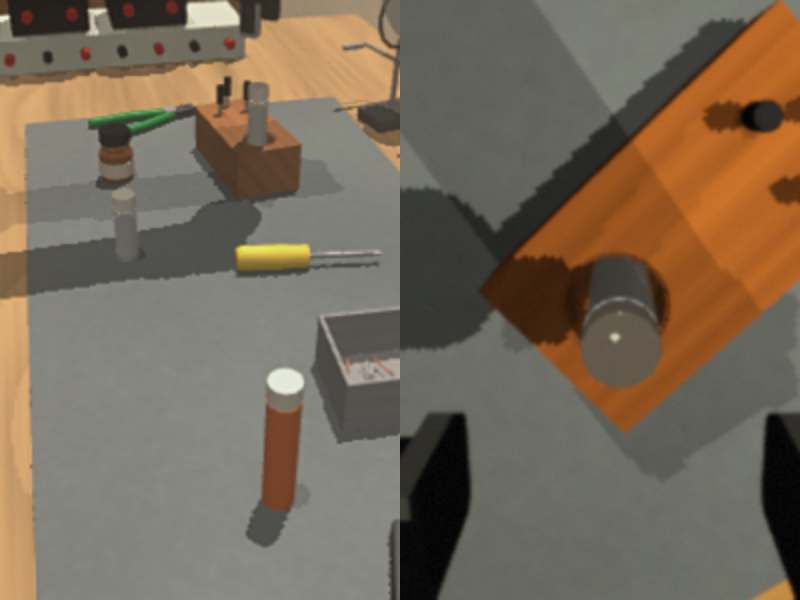

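The tube stands upright, cap up, in the well, with its cap at side-image (299,143) as predicted for the bottom. The other objects are undisturbed and the gripper is clear.

```bash
python3 -c "
from rig import manip
print(manip.job_done())"
```

```text
the job is handed in; nothing more can be done
None
```

The tall clear tube now stands upright, cap up, at the bottom of the empty well; the short tube, flux jar and orange look-alike were left alone, and I handed the job in at about 12 s (no verdict was returned).

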